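# Pin the colony counter's magnifier over the dish

## Task

Swing the colony counter's magnifier by its yellow knob back over the orange dish until its brass eye is lined up inside the steel fork. Then take the red-headed pin from its blue block and push it down through fork and eye until the head sits fully home on the fork, past the spring catch, and let go. Leave the dish under the lens and everything else on the bench where it is.

Things in the scene. Friction and masses are not known exactly. Their poses are not given: they have to be found in the camera images.
- counter: white colony counter, fixed to the bench: box 300 (its x) x 340 (its y) x 85 mm high with a round lit stage on top. Origin at the centre of its underside on the bench, z up. At local (-20, 105) mm a black hinge post; at (-20, -130) mm a steel fork standing on an upright 14 mm thick at the outer (-y) side of the fork
- magnifier (a joint): angle of the magnifier arm about its upright hinge post, rad: 0 = swung home against its stop (eye in line with the fork holes), up to 1.2 = swung away towards the counter's +x side. It stays where it is left (light friction)
- magnifier_hinge (a point): point on the upright hinge axis, at the top face of the magnifier arm (160 mm above the bench)
- magnifier_knob (a point): centre of the top end (210 mm above the bench) of the yellow upright round grip knob on the magnifier arm: 18 mm diameter, 50 mm tall, standing on the arm's top face 180 mm from the hinge axis, 55 mm inward of the eye; the 114 mm lens frame lies between knob and hinge, no higher than 161 mm above the bench
- magnifier_eye (a point): centre of the hole (17 mm bore) at the top face of the brass eye, a 36 x 36 x 10 mm plate at the arm's tip, 235 mm from the hinge axis; it enters the fork from the counter's +x side, between the two fork plates
- fork_seat (a point): centre of the hole mouth on the top face of the fork, 174 mm above the bench, hole axis vertical. Two 44 x 44 mm plates each 10 mm thick, 17 mm bores with 2 mm chamfers; lower plate's underside is 39 mm below this point. A spring catch ball in the lower bore holds the pin up: its own weight does not carry it home, a push of some 3 to 12 N does
- pin: headed pin: origin on its axis at the underside of the red head, z up towards the head. Steel shank 14 mm diameter, 58 mm long below the origin, the last 11 mm tapering to 5 mm. Head: flange 34 mm diameter x 5 mm, above it a round red grip 25 mm diameter from 5 to 42 mm above the origin. About 100 g. It starts upright in the blue block, head resting on the block
- pinblock: blue parking block fixed to the bench, 75 x 75 x 70 mm high, an 18 mm hole in the middle of its top that holds the pin; origin at the centre of its underside. To the left or the right of the counter
- dish_orange: closed clear dish with orange agar, 90 mm diameter, 15 mm high, loose on the lit stage (its underside 90 mm above the bench); origin at the centre of its underside
- dish_pink: closed dish with pink agar on the bench, 90 mm diameter, 15 mm high; leave alone
- dish_dark: closed dish with dark agar on the bench, 90 mm diameter, 15 mm high; leave alone
- beaker: glass beaker with blue caps in it, 72 mm diameter, 95 mm high, loose on the bench on the side away from the pin block; leave alone
- marker: black marker pen, 118 x 16 x 15 mm, loose, lying along the counter's front (-x) edge on its top face (85 mm above the bench); leave alone

How it is judged:
On the way, in this order (a step that is already met when the one before it is completed fails the run):
1. the magnifier is swung home, the pin not yet in the fork (value of joint magnifier below 0.03 rad and (z of pin in the frame of fork_seat above 0.045 m or horizontal distance between pin and fork_seat above 0.04 m)), for 0.1 s.
2. the pin is seated through fork and eye (z of pin in the frame of fork_seat below 0.004 m and horizontal distance between pin and fork_seat below 0.004 m and value of joint magnifier below 0.03 rad), for 0.1 s.
At the end, for the whole second after the job is handed in: The pin stands in the fork with its head within 4 mm of the fork's top face and within 4 mm of the hole's centre, upright within 0.1 rad and at rest; the magnifier is home (angle under 0.03 rad, its eye within 6 mm of the fork's axis), so the pin passes through both fork plates and the eye (all of step 2 and z of pin in the frame of fork_seat above -0.004 m and angle between the z axis of pin and the z axis of fork_seat, either way round below 0.1 rad and horizontal distance between magnifier_eye and fork_seat below 0.006 m and linear speed of pin below 0.02 m/s); the robot touches nothing.
It fails at once if the dish under the lens is shifted more than 20 mm (distance of dish_orange from where it was at the start of the episode above 0.02 m).
It fails at once if another thing on the bench is moved more than 30 mm (distance of any of dish_pink, dish_dark, beaker, marker from where it was at the start of the episode above 0.03 m).
It also fails if it takes over 64 s, if anything falls off the work surface, if the arm or the gripper's body presses on something with over 40 N, if the wrist force passes 120 N, or if a joint passes its speed limit or range.

## Robot

A 7-joint arm with a two-finger parallel gripper is mounted at the origin on the work surface. World frame = base frame: x ahead of the robot, y to its left, z up, the work surface at z = 0. Lengths are in m, angles in rad, forces in N, time in s.
With the tool pointing down it reaches from about 0.4 to 0.85 m from the base axis. Payload 4.5 kg.
Tool frame: the origin (TCP) lies midway between the tips of the shut fingers; the grasp point (between the pads) lies 19 mm behind it; z points along the fingers, y is the line along which they close (so a half turn about z gives the same grasp; the last joint's range is limited). The gripper opens to 88 mm and grips with 3 to 60 N. Pads are 18 mm wide; open, the fingers measure 123 mm over their backs; the gripper's body (75 mm by 187 mm) begins 45 mm behind the grasp point.
Start: joints at [1.178, 0.689, -0.195, 1.565, 0.157, 0.902, -0.215], TCP at [0.259, -0.569, 0.239] pointing down, gripper open.
Joint ranges: [-3.01, 3.01], [-0.46, 2.08], [-1.47, 1.51], [0.13, 2.56], [-1, 4.14], [0.04, 2.09], [-2.66, 2.66]. Speed limits (rad/s): [2.57, 2.57, 3.14, 3.14, 3.14, 3.14, 3.14].

## Interface

Orientations are given as a unit quaternion [x, y, z, w].
In Python, from plant import r gives the robot as it stands.
- The arm moves only by the tool move_arm, never from a script. Its argument "targets" is a list that holds one entry, the list of rows, each a list of 7 numbers: the opening, from 0 (shut) to 1 (fully open), then the shift along the tool's x, y, z in mm, then the turn, a rotation vector about the tool's x, y, z in degrees. In form: [[[claw, dx, dy, dz, ax, ay, az], ...]]. A call has 1 to 10 rows; each row is the pose to reach, as a shift and turn from the pose commanded when the call began, along the tool's axes at that moment; what a row does not reach only later rows make up. A row lasts 1/8 s, in which the tool goes at most 62.5 mm and 10.7 degrees, less where a joint would pass 70% of its speed; a pose out of reach is approached as far as the arm can. A call with a gripper value outside its range is refused whole. The fingers move at their own pace and stop on an object; "newtons" is the grip in N (left out, the last holds). Time passes only in rows, so rows that repeat a pose let the fingers close. It gives the time, the measured TCP pose, the force, the opening and the grip force at its end, in the units of the state.
- r.get_state(): the state, without advancing time (a new reading comes with each control period).
- r.snapshot(name): name is "scene" or "top" or "wrist"; returns the picture (400x640x3 uint8, red, green, blue); there is no depth.
- r.camera_info(name): a dict with "fx", "fy", "cx", "cy" (pixels), "R" (3x3) and "t" (3): a world point X has camera coordinates R X + t. Camera axes: x right, y down, z forward; pixel columns grow to the right and rows downward; lengths in m; the calibration is good to about 2 mm. A picture is of the moment at which its call begins: read the wrist's pose just before it. camera_info takes no time and is no camera call; for the wrist camera it gives the pose at the moment of the call.
- r.finish_job(): hands the job in; it is judged then, once.
The state is a dict: "clock": time; "q": joint angles; "qd": joint speeds; "joint_torque": joint torques, N m; "tool_pos": TCP position; "eef_rot": TCP orientation; "contact_force": force on the tool from outside, world axes, zero at the start; "moment": the same for the moment, N m; "opening": opening from 0.0 (shut) to 1.0 (fully open); "finger_force": force on a finger pad.
Only numpy, scipy, OpenCV 4.12 (cv2) and the standard library are available. Lean on these libraries where they do the work, as an engineer would, in place of code of your own. Each camera call takes 0.05 s, during which the arm holds its last target. There are 200 camera calls.

## Working session

There is one attempt and no reset: what is moved stays moved. The work goes in short steps, Python scripts to look and compute and a tool call to move; the robot and the scene stay as the last step left them, time stands still between calls to the robot, and variables do not carry over. Pictures are saved under pics/ and viewed, at most 10 in all, crops included, and the job is handed in when it is done.

Besides the shell and the picture viewer there is one more tool, called after "Request:" in YAML: its name, and indented under it one key for each argument. move_arm: Moves the arm, as the interface text tells. Its arguments: {"type":"object","properties":{"targets":{"type":"array","items":{"type":"array","items":{"type":"array","items":{"type":"number"}}}},"newtons":{"type":"number"}},"required":["targets"]}

```bash
mkdir -p pics; ls; python3 - <<'E'
from plant import r
import cv2,numpy as np
s=r.get_state();print(s['clock'],s['tool_pos'],s['eef_rot'],s['opening'])
for n in("scene","top"):
    p=r.snapshot(n);cv2.imwrite(f"pics/{n}0.png",p[...,::-1])
    c=r.camera_info(n);print(n,c)
E
```

```text
pics
0.0 [ 0.2584366  -0.56839934  0.23793441] [ 9.77307057e-01  2.11825714e-01 -2.41551384e-04 -8.51101061e-04] 1.0006294764668928
scene {'fx': 389.38447754778025, 'fy': 389.38447754778025, 'cx': 318.1820194653662, 'cy': 203.90772807439348, 'R': array([[-0.83137101,  0.55528423, -0.02194687],
       [ 0.3368844 ,  0.47218763, -0.8145844 ],
       [-0.44196283, -0.68461542, -0.5796297 ]]), 't': array([ 0.45175869, -0.07274847,  1.3913482 ])}
top {'fx': 395.26978828417214, 'fy': 395.26978828417214, 'cx': 312.200042172335, 'cy': 201.50806645163223, 'R': array([[-0.01799092, -0.99963566, -0.02012152],
       [-0.99899124,  0.01880019, -0.04078067],
       [ 0.0411441 ,  0.01936754, -0.9989655 ]]), 't': array([0.02739266, 0.54569134, 1.06179049])}
```

View pics/scene0.png

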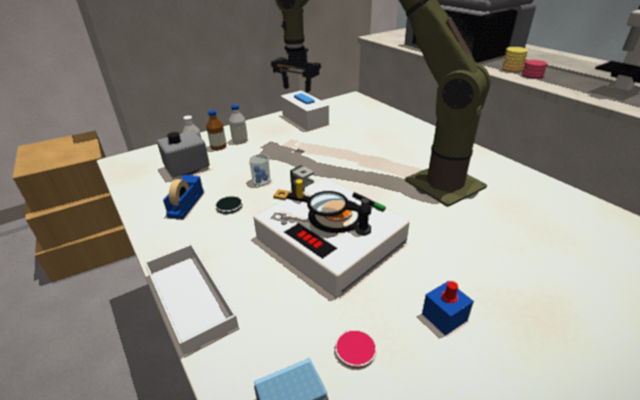

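View pics/top0.png

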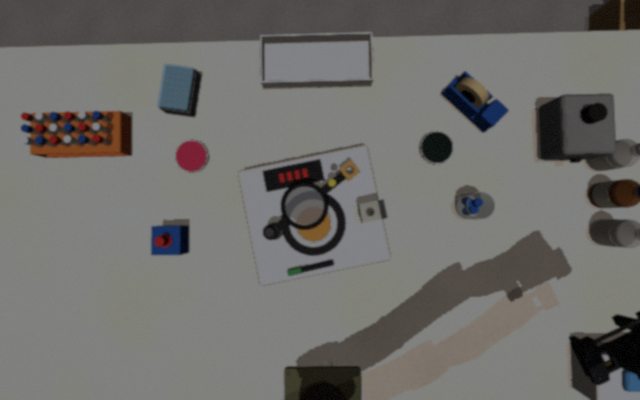

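The scene shows the knob at about (298,186), the fork at about (301,175) and the pin head at about (451,287). The top view has the knob near (332,183), the eye at (349,170), the fork at (370,210), the hinge at (271,231) and the pin at (163,240). I'll enlarge both.

```bash
python3 - <<'E'
import cv2,numpy as np
a=cv2.imread('pics/top0.png');b=cv2.imread('pics/scene0.png')
z=lambda i,x0,y0,w,h,k:cv2.resize(i[y0:y0+h,x0:x0+w],None,fx=k,fy=k,interpolation=cv2.INTER_CUBIC)
A=z(a,250,150,150,100,4);A=cv2.convertScaleAbs(A,alpha=1.6)
B=z(a,145,215,50,50,4)
cv2.imwrite('pics/c1.png',np.vstack([np.hstack([A,np.vstack([cv2.convertScaleAbs(B,alpha=1.6),np.zeros((200,200,3),np.uint8)])])]))
A=z(b,260,160,130,80,6);B=z(b,420,275,60,60,5)
C=np.zeros((600,780,3),np.uint8);C[:480]=A;cv2.imwrite('pics/c2.png',C[:480])
# fit head grip red pixel stats
for n,i in(('top',a),('scene',b)):
    h=cv2.cvtColor(i,cv2.COLOR_BGR2HSV)
    for nm,lo,hi in(('red',(0,150,60),(6,255,255)),('yel',(20,120,60),(34,255,255))):
        k,l,st,ce=cv2.connectedComponentsWithStats(cv2.inRange(h,lo,hi))
        print(n,nm,[(st[j].tolist(),ce[j].round(1).tolist()) for j in range(1,k) if st[j][4]>12])
E
```

```text
top red [([64, 113, 8, 7, 45], [67.3, 115.4]), ([22, 114, 7, 6, 31], [25.2, 116.1]), ([78, 122, 8, 9, 56], [81.4, 126.5]), ([35, 124, 8, 8, 54], [38.6, 127.5]), ([49, 135, 9, 9, 55], [52.7, 139.2]), ([92, 134, 9, 9, 56], [95.7, 138.2]), ([302, 168, 7, 10, 51], [304.6, 172.7]), ([286, 171, 7, 10, 51], [289.2, 175.5]), ([294, 170, 7, 10, 56], [297.0, 174.2]), ([278, 173, 7, 10, 55], [281.4, 177.3]), ([156, 238, 14, 8, 59], [161.1, 241.3])]
top yel [([328, 179, 9, 9, 58], [331.7, 182.7])]
scene red [([297, 230, 26, 19, 186], [309.5, 238.7]), ([443, 282, 15, 20, 193], [450.4, 292.0])]
scene yel [([505, 46, 22, 19, 329], [515.0, 54.8]), ([295, 179, 8, 19, 130], [299.0, 187.7])]
```

View pics/c1.png

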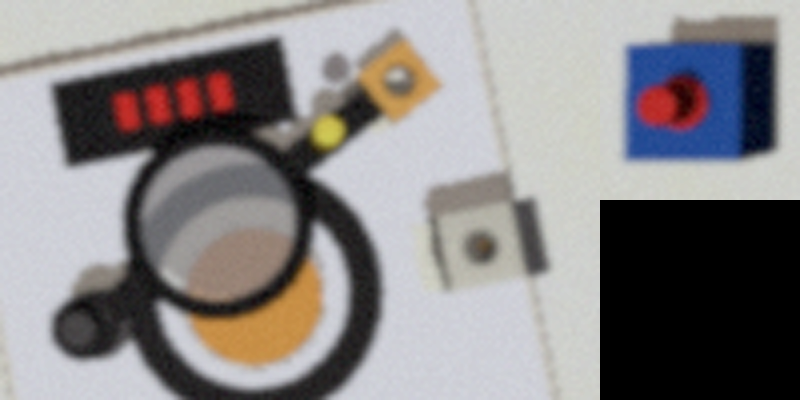

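View pics/c2.png

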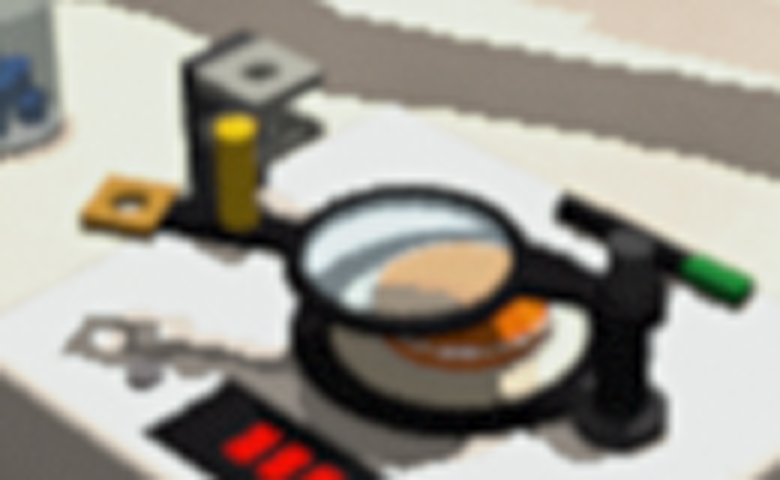

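The crops give these pixels. Top view: knob (331.5,182.4), eye (349.6,169.6), fork hole (369.9,211.1), pin grip top (158.9,240.9). Scene: knob (298.9,180.8), eye (281.4,192.9), fork hole (303.3,171.4), pin top about (451,285).

```bash
cat > h.py <<'E'
import numpy as np,cv2
from scipy.spatial.transform import Rotation as Ro
from plant import r
def P(c): return np.array([[c['fx'],0,c['cx']],[0,c['fy'],c['cy']],[0,0,1]])@np.c_[c['R'],c['t']]
def tri(c1,p1,c2,p2):
    X=cv2.triangulatePoints(P(c1),P(c2),np.float64(p1).reshape(2,1),np.float64(p2).reshape(2,1));return (X[:3]/X[3]).ravel()
def atz(c,p,z):
    d=c['R'].T@np.array([(p[0]-c['cx'])/c['fx'],(p[1]-c['cy'])/c['fy'],1]);o=-c['R'].T@c['t'];return o+d*(z-o[2])/d[2]
def proj(c,X):
    x=P(c)@np.r_[X,1];return x[:2]/x[2]
def delta(X,s=None):  # tool-frame mm from measured tcp to X
    s=s or r.get_state();return (Ro.from_quat(s['eef_rot']).inv().apply(X-s['tool_pos'])*1000).round(1)
E
python3 - <<'E'
from h import *
t=r.camera_info('top');s=r.camera_info('scene')
for n,a,b,z in(('knob',(331.5,182.4),(298.9,180.8),.21),('eye',(349.6,169.6),(281.4,192.9),.16),('fork',(369.9,211.1),(303.3,171.4),.174),('pin',(158.9,240.9),(451,285),.112)):
    print(n,tri(t,a,s,b).round(4),atz(t,a,z).round(4),atz(s,b,z).round(4))
print('hinge',atz(t,(268.5,231.5),.18).round(4),np.array(delta(np.zeros(3))))
w=r.camera_info('wrist');st=r.get_state();R=Ro.from_quat(st['eef_rot'])
print(R.as_matrix().round(3)); print('wrist cam in tool', R.inv().apply(-w['R'].T@w['t']-st['tool_pos']).round(4),(w['R']@R.as_matrix()).round(3), w['fx'])
E
```

```text
knob [ 0.5796 -0.03    0.2084] [ 0.5795 -0.03    0.21  ] [ 0.5808 -0.0277  0.21  ]
eye [ 0.6128 -0.0743  0.1586] [ 0.6131 -0.0745  0.16  ] [ 0.6134 -0.072   0.16  ]
fork [ 0.5141 -0.1175  0.1726] [ 0.5149 -0.1178  0.174 ] [ 0.5146 -0.1148  0.174 ]
pin [0.4524 0.3964 0.1087] [0.4517 0.3957 0.112 ] [0.4563 0.3977 0.112 ]
hinge [0.4724 0.1152 0.18  ] [ 1.00e-01 -6.24e+02  2.39e+02]
[[ 0.91   0.414 -0.001]
 [ 0.414 -0.91   0.001]
 [-0.    -0.002 -1.   ]]
wrist cam in tool [ 0.0771  0.0003 -0.1462] [[-0.     1.    -0.001]
 [-0.955 -0.001 -0.298]
 [-0.298  0.     0.955]] 301.642175004977
```

```bash
python3 - <<'E'
from h import *
print(delta(np.array([.58,-.0295,.26])))
E
```

```text
[ 515.8 -357.5  -21.5]
```

Request:
move_arm:
  targets:
    - [[1,250,-175,-30,0,0,-38],[1,250,-175,-30,0,0,-38],[1,250,-175,-30,0,0,-38],[1,250,-175,-30,0,0,-38],[1,516,-357,-22,0,0,-76],[1,516,-357,-22,0,0,-76],[1,516,-357,-22,0,0,-76],[1,516,-357,-22,0,0,-76],[1,516,-357,-22,0,0,-76],[1,516,-357,-22,0,0,-76]]

```text
clock: 1.35
tool_pos: [0.5794, -0.0321, 0.2604]
eef_rot: [0.64, 0.768, -0.0, -0.0]
contact_force: [0.8, -0.4, 0.4]
opening: 1.002
finger_force: 0.0
```

```bash
python3 - <<'E'
from h import *
st=r.get_state();R=Ro.from_quat(st['eef_rot']).as_matrix();c=r.camera_info('wrist')
cv2.imwrite('pics/w1.png',r.snapshot('wrist')[...,::-1])
print(st['clock'],st['tool_pos'],R.round(3),delta(np.array([.58,-.0295,.175])))
for X in([.5800,-.0295,.21],[.613,-.074,.16],[.514,-.1175,.174]):print(proj(c,np.array(X)))
E
```

```text
1.35 [ 0.5793811  -0.03207674  0.2603624 ] [[-0.181  0.983 -0.001]
 [ 0.983  0.181 -0.   ]
 [-0.    -0.001 -1.   ]] [-9.4 -5.8 86.1]
[317.51177642 212.7679945 ]
[344.13498582 244.61202566]
[225.68750865 277.37820034]
```

View pics/w1.png

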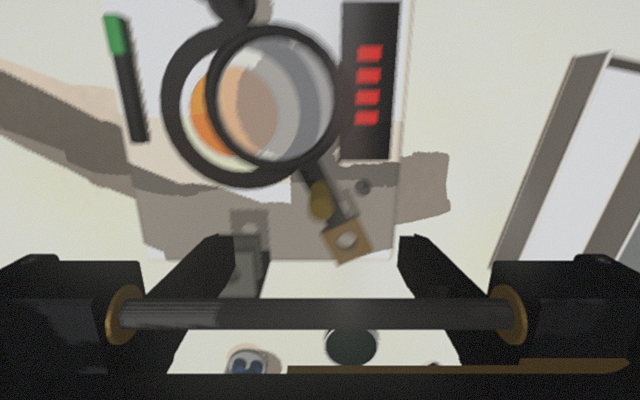

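The wrist view shows the knob top near (320,190), the eye at (346,240) and the fork hole at (249,228), all some way above the predicted rows. The arm may still have been settling, so I'll check again.

```bash
python3 - <<'E'
from h import *
for i in range(3):
    st=r.get_state();R=Ro.from_quat(st['eef_rot']).as_matrix();c=r.camera_info('wrist');im=r.snapshot('wrist')
    print(st['clock'],st['tool_pos'].round(4),np.abs(st['qd']).max().round(3))
cv2.imwrite('pics/w2.png',im[...,::-1])
print(R.round(3),c['R'].round(3),c['t'],delta(np.array([.58,-.0295,.175])))
for X in([.5800,-.0295,.21],[.613,-.074,.16],[.514,-.1175,.174],st['tool_pos']):print(proj(c,np.array(X)))
E
```

```text
1.4 [ 0.5834 -0.02    0.2612] 0.123
1.45 [ 0.5814 -0.0237  0.261 ] 0.086
1.5 [ 0.5798 -0.0286  0.2605] 0.072
[[-0.189  0.982  0.001]
 [ 0.982  0.189  0.003]
 [ 0.003  0.001 -1.   ]] [[ 0.982  0.188  0.002]
 [ 0.179 -0.938  0.296]
 [ 0.058 -0.291 -0.955]] [-0.56448627 -0.17799513  0.3694412 ] [ 2.3  1.9 85.2]
[315.97306963 217.43528091]
[342.30598107 248.46468773]
[223.98528052 280.49854659]
[316.13112476 250.23824305]
```

View pics/w2.png

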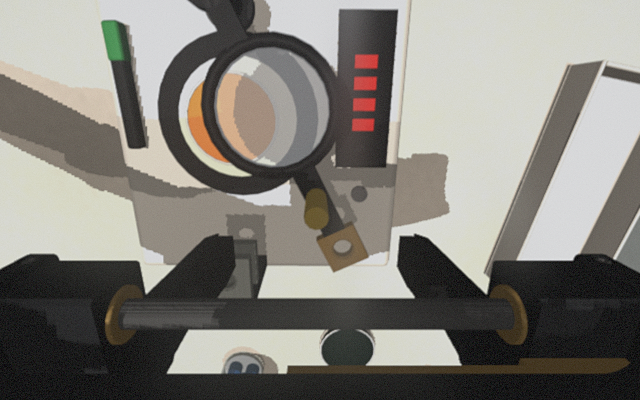

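The wrist view is now settled. The eye is at (342,247) and the knob top at about (316,217), both as predicted. The fork is half hidden behind the left finger, and its shadow is at (246,233). I'll go down over the knob and close.

Request:
move_arm:
  targets:
    - [[1,0,0,45,0,0,0],[1,0,0,85,0,0,0],[1,0,0,85,0,0,0],[0.1,0,0,85,0,0,0],[0.1,0,0,85,0,0,0],[0.1,0,0,85,0,0,0],[0.1,0,0,85,0,0,0],[0.1,0,0,85,0,0,0]]
  newtons: 15

```text
clock: 2.55
tool_pos: [0.5789, -0.0335, 0.176]
eef_rot: [0.64, 0.769, 0.0, 0.0]
contact_force: [0.9, -0.4, 0.1]
opening: 0.457
finger_force: 0.0
```

```bash
python3 - <<'E'
from h import *
st=r.get_state();print(st['clock'],st['tool_pos'],st['opening'],st['finger_force'],st['contact_force'])
k=np.array([.5797,-.03]);e=np.array([.613,-.074]);f=np.array([.5143,-.1173])
R=Ro.from_quat(st['eef_rot'])
u=(e-k)/np.linalg.norm(e-k);H=k-.18*u
for H in(H,np.array([.4715,.114])):
  a0=np.arctan2(*(k-H)[::-1]);a1=np.arctan2(*(f-H)[::-1]);print(H,np.degrees([a0,a1]),np.linalg.norm(f-H))
  for s in(.25,.5,.75,1,1.06):
    a=a0+s*(a1-a0);d=.18*np.array([np.cos(a)-np.cos(a0),np.sin(a)-np.sin(a0)]);print(s,d.round(4),(R.inv().apply(np.r_[d,0])*1000).round(1))
E
```

```text
2.55 [ 0.57887457 -0.03350115  0.17597155] 0.45679667252285877 0.0 [ 0.93856541 -0.42510544  0.06617613]
[0.47107471 0.11352891] [-52.88090155 -79.39356565] 0.2348412436030756
0.25 [-0.0173 -0.0116] [ -8.2 -19.1  -0. ]
0.5 [-0.0358 -0.0211] [-14.2 -39.   -0. ]
0.75 [-0.0553 -0.0284] [-17.9 -59.5  -0. ]
1 [-0.0755 -0.0334] [-19.1 -80.3  -0. ]
1.06 [-0.0804 -0.0342] [-19.1 -85.3  -0. ]
[0.4715 0.114 ] [-53.07920672 -79.51650648] 0.23522655037218906
0.25 [-0.0173 -0.0115] [ -8.2 -19.1  -0. ]
0.5 [-0.0358 -0.0209] [-14.1 -39.   -0. ]
0.75 [-0.0552 -0.0281] [-17.7 -59.4  -0. ]
1 [-0.0754 -0.0331] [-18.9 -80.1  -0. ]
1.06 [-0.0803 -0.0339] [-18.8 -85.1  -0. ]
```

Request:
move_arm:
  targets:
    - [[0.1,3,0,0,0,0,0],[0.1,3,0,0,0,0,0],[0.1,3,0,0,0,0,0],[0.1,3,0,0,0,0,0],[0.1,3,0,0,0,0,0]]

```text
clock: 3.18
tool_pos: [0.5783, -0.0304, 0.1758]
eef_rot: [0.64, 0.769, 0.0, -0.0]
contact_force: [0.2, 0.6, 1.0]
opening: 0.197
finger_force: 15.0
```

Gripped. I'll swing it home along the arc.

Request:
move_arm:
  targets:
    - [[0.1,-4,-9,0,0,0,0],[0.1,-8,-19,0,0,0,0],[0.1,-11,-29,0,0,0,0],[0.1,-14,-39,0,0,0,0],[0.1,-16,-49,0,0,0,0],[0.1,-18,-59,0,0,0,0],[0.1,-19,-69,0,0,0,0],[0.1,-19,-77,0,0,0,0],[0.1,-19,-81,0,0,0,0],[0.1,-19,-81,0,0,0,0]]

```text
clock: 4.42
tool_pos: [0.5051, -0.0632, 0.1758]
eef_rot: [0.639, 0.769, 0.003, 0.002]
contact_force: [8.7, -1.5, -9.9]
opening: 0.199
finger_force: 15.0
```

Request:
move_arm:
  targets:
    - [[0.1,0,-2,0,0,0,0],[0.1,0,-2,0,0,0,0],[0.1,0,-2,0,0,0,0]]

```text
clock: 4.8
tool_pos: [0.505, -0.0632, 0.1759]
eef_rot: [0.639, 0.769, 0.004, 0.003]
contact_force: [13.8, -1.3, -13.7]
opening: 0.196
finger_force: 15.1
```

It's against the stop: the force grows with no movement. I'll relax, release and rise.

Request:
move_arm:
  targets:
    - [[0.1,0,2,0,0,0,0],[0.7,0,2,0,0,0,0],[0.7,0,2,0,0,0,0],[0.7,0,2,0,0,0,0],[0.7,0,2,0,0,0,0],[0.7,0,2,-50,0,0,0],[1,0,2,-100,0,0,0],[1,0,2,-140,0,0,0],[1,0,2,-140,0,0,0],[1,0,2,-140,0,0,0]]

```text
clock: 6.05
tool_pos: [0.5013, -0.0642, 0.3151]
eef_rot: [0.64, 0.769, -0.001, -0.0]
contact_force: [0.4, -0.2, 0.4]
opening: 0.999
finger_force: 0.0
```

```bash
python3 - <<'E'
from h import *
st=r.get_state();c=r.camera_info('wrist');w=r.snapshot('wrist');t=r.snapshot('top');s=r.snapshot('scene')
np.savez('w3.npz',**c,im=w)
print(st['clock'],st['tool_pos'],np.abs(st['qd']).max(),st['contact_force'])
print(proj(c,np.array([.514,-.1175,.174])),delta(np.array([.453,.3968,.22])))
z=lambda i,x0,y0,w,h,k:cv2.convertScaleAbs(cv2.resize(i[y0:y0+h,x0:x0+w],None,fx=k,fy=k,interpolation=cv2.INTER_CUBIC),alpha=1.4)
C=np.zeros((600,800,3),np.uint8);C[:360,:480]=z(t,320,160,80,60,6);C[:320,480:]=z(s,270,155,64,64,5)
C[360:600,:320]=z(w,200,200,160,120,2)
C[360:600,400:800]=z(s,430,270,80,48,5)
cv2.imwrite('pics/c3.png',C[...,::-1])
E
```

```text
6.05 [ 0.5012675  -0.06418204  0.3150814 ] 0.018380709218477453 [ 0.44709708 -0.24180586  0.41545328]
[318.73931009 233.20886256] [461.9  36.6  94.6]
```

View pics/c3.png

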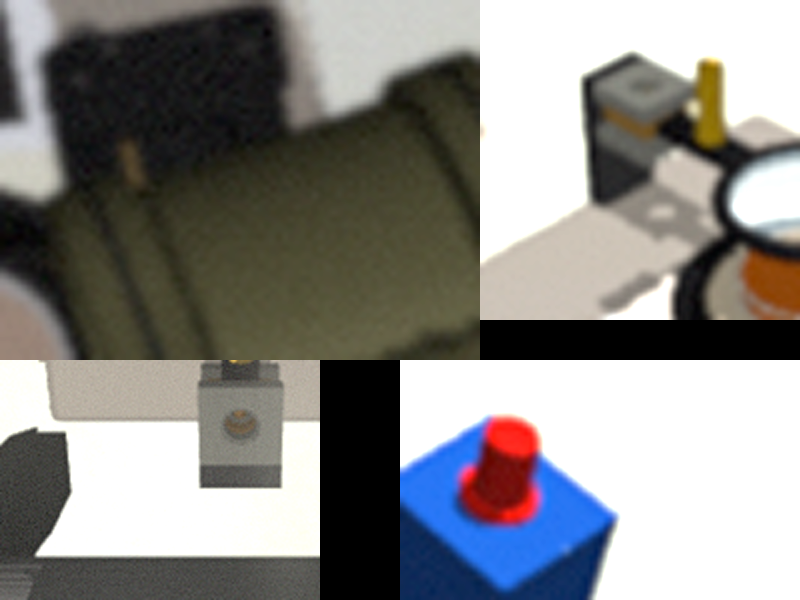

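The eye sits in line inside the fork, with the hole at wrist pixel (319.7,231.8) against a predicted (318.7,233.2). The pin top in the scene is at (452.2,283.0). Next I'll move to above the pin.

Request:
move_arm:
  targets:
    - [[1,60,5,0,0,0,0],[1,120,10,0,0,0,0],[1,180,15,0,0,0,0],[1,240,20,0,0,0,0],[1,300,25,20,0,0,0],[1,360,30,40,0,0,0],[1,415,34,60,0,0,0],[1,450,36,80,0,0,0],[1,462,37,95,0,0,0],[1,462,37,95,0,0,0]]

```text
clock: 7.45
tool_pos: [0.454, 0.3958, 0.2189]
eef_rot: [0.64, 0.769, -0.002, 0.0]
contact_force: [0.5, -0.2, -0.1]
opening: 1.0
finger_force: 0.0
```

Request:
move_arm:
  targets:
    - [[1,0,0,0,0,0,0],[1,0,0,0,0,0,0]]

```text
clock: 7.7
tool_pos: [0.4558, 0.3957, 0.2216]
eef_rot: [0.641, 0.768, 0.0, 0.001]
contact_force: [0.1, -0.2, 0.1]
opening: 0.998
finger_force: 0.0
```

```bash
python3 - <<'E'
from h import *
t=r.camera_info('top');s=r.camera_info('scene')
st=r.get_state();c=r.camera_info('wrist');w=r.snapshot('wrist')
print(st['clock'],st['tool_pos'],st['eef_rot'],np.abs(st['qd']).max())
pin=tri(t,(158.9,240.9),s,(452.2,283.0));print('pin',pin,proj(c,pin))
d=dict(np.load('w3.npz'));print('fork wrist',atz(d,(319.7,231.8),.174),'tri',tri(t,(369.9,211.1),d,(319.7,231.8)))
np.savez('w4.npz',**c)
h=cv2.cvtColor(w,cv2.COLOR_RGB2HSV);m=cv2.inRange(h,(0,150,40),(8,255,255));ys,xs=np.nonzero(m);print(xs.min(),xs.max(),ys.min(),ys.max())
x0,y0=int(xs.mean())-50,int(ys.mean())-40
print(x0,y0);cv2.imwrite('pics/c4.png',cv2.resize(w[y0:y0+80,x0:x0+100],None,fx=6,fy=6,interpolation=cv2.INTER_CUBIC)[...,::-1])
E
```

```text
7.7 [0.45576943 0.3956796  0.2215713 ] [6.40697361e-01 7.67793174e-01 4.20334111e-04 5.97343968e-04] 0.005294328738253157
pin [0.45133121 0.39565393 0.11324855] [310.67906501 191.10312131]
fork wrist [ 0.5146874  -0.11575062  0.174     ] tri [ 0.51509125 -0.11854879  0.16780144]
297 639 0 226
469 50
```

View pics/c4.png

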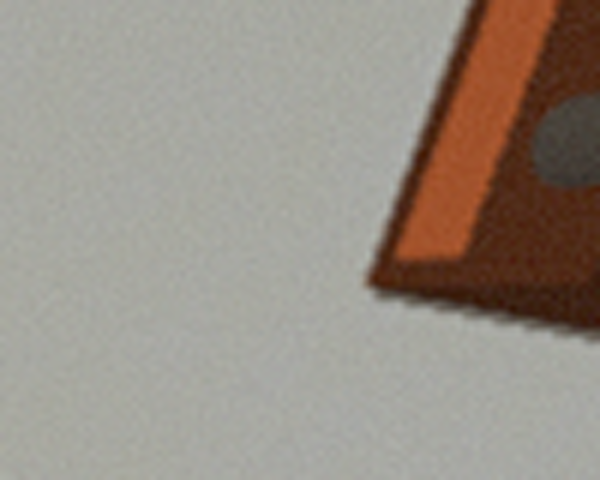

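That crop missed and shows the tube rack. I'll measure the red head near (311,191) numerically instead.

```bash
python3 - <<'E'
from h import *
c=r.camera_info('wrist');w=r.snapshot('wrist');np.savez('w4.npz',**c,im=w)
h=cv2.cvtColor(w,cv2.COLOR_RGB2HSV);m=cv2.inRange(h,(0,140,30),(8,255,255))
k,l,st,ce=cv2.connectedComponentsWithStats(m)
i=max(range(1,k),key=lambda j:st[j][4]*(np.hypot(*(ce[j]-[311,200]))<40));print(st[i],ce[i])
x,y,ww,hh,_=st[i]
for yy in range(y,y+hh,3):
    xs=np.nonzero(l[yy]==i)[0];print(yy,xs.min(),xs.max(),h[yy,xs,2].mean().round(),end=' | ')
o=np.array([.4515,.3957])
for z,rr in((.112,.0125),(.07,.017),(.075,.017)):
    q=np.array([proj(c,np.r_[o+rr*np.array([np.cos(a),np.sin(a)]),z]) for a in np.linspace(0,6.28,60)]);print(z,proj(c,np.r_[o,z]),q.min(0),q.max(0))
print(delta(np.r_[o,.080]))
E
```

```text
[310 191   9  12  70] [314.12857143 196.41428571]
191 316 316 120.0 | 194 310 318 123.0 | 197 311 317 128.0 | 200 311 318 125.0 | 0.112 [311.03920299 191.05147094] [296.91068019 177.34363791] [325.15857472 204.39548812]
0.07 [311.55793303 179.21056942] [294.85021489 162.76023899] [328.25505319 195.14280371]
0.075 [311.50339263 180.45554748] [294.53178814 163.76238543] [328.46415578 196.61451111]
[  0.2  -4.1 141.5]
```

```bash
python3 - <<'E'
import numpy as np,cv2
w=np.load('w4.npz')['im'];cv2.imwrite('pics/c5.png',cv2.convertScaleAbs(cv2.resize(w[150:230,260:360],None,fx=7,fy=7,interpolation=cv2.INTER_CUBIC),alpha=1.7)[...,::-1])
E
```

```text
(no output)
```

View pics/c5.png

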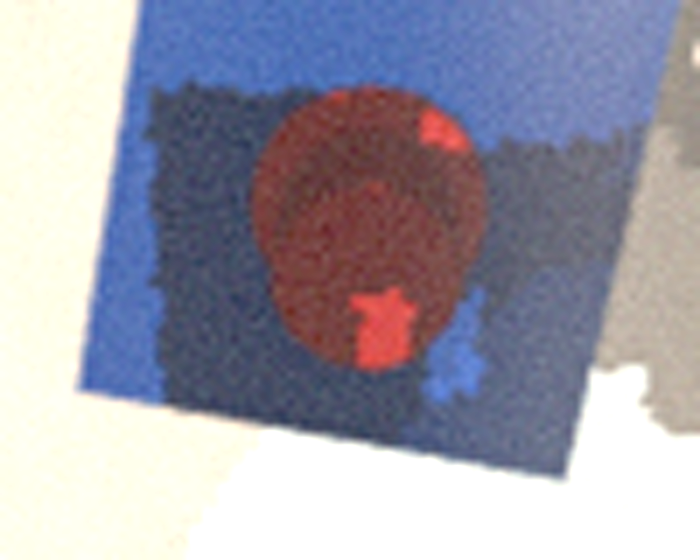

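The pin grip-top circle is centred at about (313,189), within 2 px of the prediction.

```bash
python3 - <<'E'
from h import *
c=dict(np.load('w4.npz'));p=atz(c,(312.9,189.2),.112);print(p,atz(c,(312.5,162.4),.075),delta(np.r_[p[:2],.080]),r.get_state()['tool_pos'])
E
```

```text
[0.45281991 0.39767388 0.112     ] [0.44926052 0.4139349  0.075     ] [  1.9  -2.5 141.5] [0.45541275 0.39620483 0.22150532]
```

Request:
move_arm:
  targets:
    - [[0.6,2,-2,50,0,0,0],[0.6,2,-2,95,0,0,0],[0.6,2,-2,125,0,0,0],[0.6,2,-2,141,0,0,0],[0.6,2,-2,141,0,0,0],[0.6,2,-2,141,0,0,0]]

```text
clock: 8.55
tool_pos: [0.453, 0.3995, 0.081]
eef_rot: [0.64, 0.768, 0.001, 0.0]
contact_force: [0.5, 0.6, -0.4]
opening: 0.602
finger_force: 0.0
```

Request:
move_arm:
  targets:
    - [[0.1,0,0,0,0,0,0],[0.1,0,0,0,0,0,0],[0.1,0,0,0,0,0,0],[0.1,0,0,0,0,0,0],[0.1,0,0,0,0,0,0],[0.1,0,0,0,0,0,0]]
  newtons: 30

```text
clock: 9.3
tool_pos: [0.4523, 0.3988, 0.0801]
eef_rot: [0.64, 0.769, 0.0, 0.0]
contact_force: [-0.3, -0.8, 5.9]
opening: 0.276
finger_force: 30.0
```

Gripped at 24 mm. I'll lift straight up and carry it high, at tool z 0.315, to over the fork.

Request:
move_arm:
  targets:
    - [[0.1,0,0,-40,0,0,0],[0.1,0,0,-80,0,0,0],[0.1,0,0,-130,0,0,0],[0.1,0,0,-190,0,0,0],[0.1,0,0,-235,0,0,0],[0.1,0,0,-235,0,0,0]]

```text
clock: 10.05
tool_pos: [0.4532, 0.4005, 0.318]
eef_rot: [0.64, 0.769, 0.004, 0.0]
contact_force: [-0.0, 0.1, -1.4]
opening: 0.274
finger_force: 30.0
```

```bash
python3 - <<'E'
from h import *
st=r.get_state();print(st['clock'],st['tool_pos'],st['contact_force'],st['opening'],delta(np.array([.5148,-.1145,.315])))
E
```

```text
10.05 [0.45320478 0.40048032 0.31803895] [-0.01654644  0.05989533 -1.3721821 ] 0.2735784009926815 [-5.176e+02 -3.270e+01  5.000e-01]
```

Request:
move_arm:
  targets:
    - [[0.1,-50,-3,0,0,0,0],[0.1,-110,-7,0,0,0,0],[0.1,-170,-11,0,0,0,0],[0.1,-230,-14,0,0,0,0],[0.1,-290,-18,0,0,0,0],[0.1,-350,-22,0,0,0,0],[0.1,-410,-25,0,0,0,0],[0.1,-470,-29,0,0,0,0],[0.1,-505,-31,0,0,0,0],[0.1,-516,-32,0,0,0,0]]

```text
clock: 11.3
tool_pos: [0.5132, -0.1174, 0.3128]
eef_rot: [0.641, 0.767, -0.001, -0.001]
contact_force: [0.1, -0.1, -1.1]
opening: 0.27
finger_force: 30.0
```

Request:
move_arm:
  targets:
    - [[0.1,0,0,20,0,0,0],[0.1,0,0,40,0,0,0],[0.1,0,0,50,0,0,0],[0.1,0,0,50,0,0,0],[0.1,0,0,50,0,0,0],[0.1,0,0,50,0,0,0]]

```text
clock: 12.05
tool_pos: [0.5148, -0.1144, 0.2654]
eef_rot: [0.64, 0.769, 0.0, 0.001]
contact_force: [-0.0, -0.8, -2.1]
opening: 0.273
finger_force: 30.0
```

```bash
python3 - <<'E'
from h import *
st=r.get_state();c=r.camera_info('wrist');w=r.snapshot('wrist');s=r.snapshot('scene');sc=r.camera_info('scene')
print(st['clock'],st['tool_pos'],delta(np.array([.5148,-.1145,.315])),st['contact_force'])
f=[.5145,-.1168,.174];u,v=proj(c,np.array(f)).astype(int);print(u,v,proj(sc,np.array(f)))
a=cv2.resize(w[150:300,260:380],None,fx=4,fy=4,interpolation=cv2.INTER_CUBIC)
b=cv2.resize(s[140:200,280:332],None,fx=6,fy=6,interpolation=cv2.INTER_CUBIC)
C=np.zeros((600,800,3),np.uint8);C[:600,:480]=a;C[:360,480:792]=b
cv2.imwrite('pics/c6.png',cv2.convertScaleAbs(C,alpha=1.4)[...,::-1])
E
```

```text
12.05 [ 0.5148392  -0.11440195  0.26539668] [ -0.    0.1 -49.7] [-0.03397959 -0.77131318 -2.06921919]
314 200 [302.96942561 171.09958046]
```

View pics/c6.png

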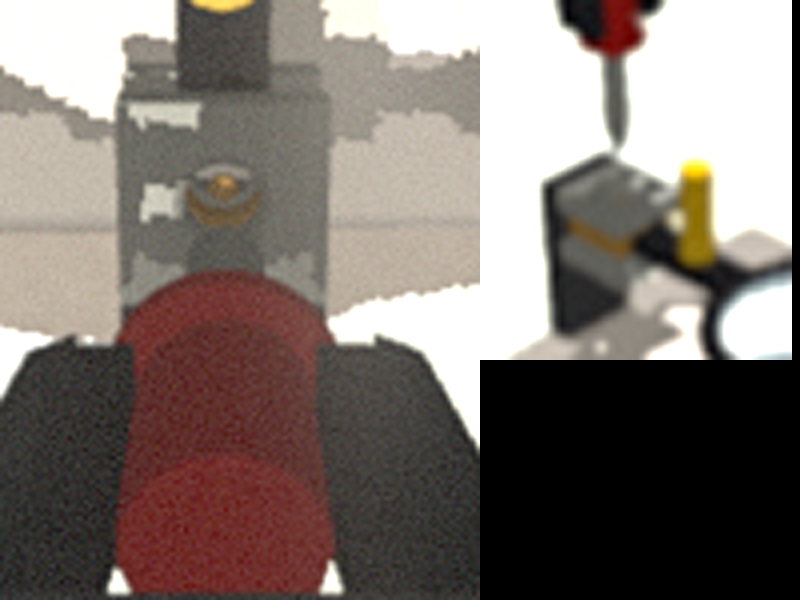

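The pin is over the fork. The hole is at wrist pixel (315,199), laterally in line with the shank, and the scene shows the tip above the fork centre. Lowering gently.

Request:
move_arm:
  targets:
    - [[0.1,0,0,12,0,0,0],[0.1,0,0,20,0,0,0],[0.1,0,0,26,0,0,0],[0.1,0,0,30,0,0,0],[0.1,0,0,34,0,0,0],[0.1,0,0,38,0,0,0],[0.1,0,0,38,0,0,0]]

```text
clock: 13.02
tool_pos: [0.5143, -0.1146, 0.2265]
eef_rot: [0.64, 0.769, -0.0, -0.0]
contact_force: [-0.2, 0.3, -0.6]
opening: 0.275
finger_force: 30.0
```

Request:
move_arm:
  targets:
    - [[0.1,0,0,5,0,0,0],[0.1,0,0,10,0,0,0],[0.1,0,0,15,0,0,0],[0.1,0,0,20,0,0,0],[0.1,0,0,24,0,0,0],[0.1,0,0,24,0,0,0]]

```text
clock: 13.78
tool_pos: [0.5142, -0.1144, 0.2024]
eef_rot: [0.64, 0.769, -0.0, -0.0]
contact_force: [-0.4, -0.1, -0.8]
opening: 0.275
finger_force: 30.0
```

Request:
move_arm:
  targets:
    - [[0.1,0,0,5,0,0,0],[0.1,0,0,10,0,0,0],[0.1,0,0,14,0,0,0],[0.1,0,0,17,0,0,0],[0.1,0,0,19,0,0,0],[0.1,0,0,20,0,0,0],[0.1,0,0,20,0,0,0]]

```text
clock: 14.65
tool_pos: [0.5146, -0.1143, 0.184]
eef_rot: [0.64, 0.769, 0.0, 0.001]
contact_force: [-2.3, 2.4, 13.1]
opening: 0.275
finger_force: 30.0
```

Request:
move_arm:
  targets:
    - [[0.1,0,0,2,0,0,0],[0.1,0,0,2,0,0,0],[0.1,0,0,2,0,0,0]]

```text
clock: 15.02
tool_pos: [0.5147, -0.1143, 0.1838]
eef_rot: [0.64, 0.769, -0.0, 0.001]
contact_force: [-8.2, 1.5, 30.0]
opening: 0.273
finger_force: 30.0
```

Solid at the expected height, with 30 N and no further travel. I'll relax, release and rise.

Request:
move_arm:
  targets:
    - [[0.1,0,0,-1,0,0,0],[0.6,0,0,-1,0,0,0],[0.6,0,0,-1,0,0,0],[0.6,0,0,-1,0,0,0],[0.6,0,0,-1,0,0,0],[0.6,0,0,-30,0,0,0],[0.6,0,0,-80,0,0,0],[0.6,0,0,-130,0,0,0],[0.6,0,0,-130,0,0,0],[0.6,0,0,-130,0,0,0]]

```text
clock: 16.27
tool_pos: [0.5138, -0.1148, 0.31]
eef_rot: [0.64, 0.769, -0.001, -0.0]
contact_force: [1.1, -0.1, -0.0]
opening: 0.6
finger_force: 0.0
```

```bash
python3 - <<'E'
from h import *
st=r.get_state();c=r.camera_info('wrist');w=r.snapshot('wrist');s=r.snapshot('scene');sc=r.camera_info('scene')
print(st['clock'],st['tool_pos'],st['contact_force'])
f=np.array([.5145,-.1168])
for n,cc,im in(('w',c,w),('s',sc,s)):
    h=cv2.cvtColor(im,cv2.COLOR_RGB2HSV);m=cv2.inRange(h,(0,120,25),(8,255,255))|cv2.inRange(h,(174,120,25),(180,255,255))
    for z in(.174,.179,.216):print(n,z,proj(cc,np.r_[f,z]).round(1))
    u=proj(cc,np.r_[f,.2]);k,l,q,ce=cv2.connectedComponentsWithStats(m)
    print([(q[j].tolist(),ce[j].round(1)) for j in range(1,k) if q[j][4]>15 and np.hypot(*(ce[j]-u))<50])
E
```

```text
16.275 [ 0.51377561 -0.11481639  0.31003821] [ 1.05767933 -0.11578279 -0.01108394]
w 0.174 [316.3 185.8]
w 0.179 [316.3 187.2]
w 0.216 [316.4 199.3]
[([300, 169, 22, 42, 319], array([309.6, 189.2]))]
s 0.174 [303.  171.1]
s 0.179 [302.9 169.6]
s 0.216 [302.3 158.5]
[([298, 159, 11, 16, 114], array([302.5, 167.2]))]
```

```bash
python3 -c "
from plant import r
print(r.finish_job())"
```

```text
the job is handed in; nothing more can be done
None
```

I swung the magnifier home against its stop, pushed the pin solid into the fork (30 N, no further travel, at the expected seated height), let go and handed the job in at about 16 s; no verdict came back.

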